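# Level the dispensing balance and hold its adjuster down

### The job

Level the dispensing balance before it is used: press the black adjuster knob on its right down to its stop, and keeping it pressed turn it until the bubble of the spirit vial stands still midway between the two black marks. Finish with the fingers still holding the knob pressed down to its stop, so that a colleague can lock it; do not lean on the balance, and leave the other things on the table where they are.

Things in the scene. Friction and masses are not known exactly. Their poses are not given: they have to be found in the camera images.
- stand: fixed grey base plate of the levelling stand, 230x350x15 mm, with an aluminium column on its right, 56 mm across and 80 mm high, that carries the adjuster knob. Origin on the table; x away from the operator, y to the left across the balance; the column's axis is at x = -30, y = -115 mm of this frame
- balance: white dispensing balance on the stand, 190x200 mm, left of the column; its steel pan, 120 mm across, is about 79 mm above the table, its highest part, the spirit vial, 85 mm. Hinged along its left edge, where its origin lies, 150 mm left of the stand's origin and 30 mm above the table; the adjuster raises or lowers its right edge
- knob: the adjuster knob: round, black, fluted, 42 mm across, 38 mm high, with a red cap and white pointer line, on the column; grip it at any yaw. Origin on its axis, 50 mm below its top; z up. Released, it turns freely and adjusts nothing. Pressed to its stop with 10 to 20 N in all, it drives the levelling screw one to one; clockwise from above raises the balance's right edge
- knob_top (a point): centre of the top face of the knob: 130 mm above the table when released (its underside 12 mm above the column), 122 mm at the stop; goes down with the knob but does not turn with it
- plunger (a joint): how far the knob is pressed down against its spring, m: 0 released, 0.008 at its stop. The spring takes 4 N at first and 8 N at the stop; released, it springs up. At the stop it may read up to 1 mm more
- bubble (a joint): place of the pale bubble (28 mm long) in the green vial, m from the middle between the two black marks (40 mm clear apart): positive to the right, towards the knob; it goes to the high side. It starts 14 to 43 mm left of the middle, the right edge being low, and moves 33 mm right for each rad of clockwise turn of the pressed knob. It stays when the knob is let go
- vial_centre (a point): middle of the spirit vial between its two marks, on its top, about 82 mm above the table. The vial is 150 mm long, 20 mm wide and lies across the balance, along the y of the stand, in front of the steel pan
- green_a_0: flat lime-green carton, 118x89x24 mm, loose bystander; origin at the centre of its underside
- green_a_1: flat lime-green carton, 118x89x24 mm, loose bystander; origin at the centre of its underside
- belz_0: upright white and dark-blue carton, 75x63x83 mm, loose bystander; origin at the centre of its underside
- strip_pack_0: white pack of tablet strips with a red rubber band, 46x83x26 mm, loose bystander; origin at the centre of its underside
- ointment_0: slim white and orange carton, 99x31x26 mm, loose bystander; origin at the centre of its underside
- stapler: green stapler, 125x30x55 mm, loose bystander; origin at the centre of its underside

How it is judged:
On the way, in this order (a step that is already met when the one before it is completed fails the run):
1. the knob is pressed down to its stop (value of joint plunger above 0.007 m), for 0.2 s.
2. the bubble is brought between the marks with the knob still pressed (value of joint plunger above 0.007 m and value of joint bubble between -0.006 and 0.006 m), for 0.3 s.
At the end, for the whole second after the job is handed in: The bubble rests within 6 mm of the middle of the vial (wholly between the two marks), while the fingers, touching the knob with more than 3 N, keep it pressed at its stop (at least 7 of its 8 mm) (all of step 2 and contact force between the fingers and knob above 3 N and velocity of joint bubble between -0.002 and 0.002 m/s); the arm keeps its last pose, push and grip.
It fails at once if the arm leans on the balance with more than 4 N (contact force between the arm and balance above 4 N).
It fails at once if one of the loose things round the stand is displaced by more than 25 mm (distance of any of green_a_0, green_a_1, belz_0, strip_pack_0, ointment_0, stapler from where it was at the start of the episode above 0.025 m).
It also fails if it takes over 45 s, if anything falls off the work surface, if the arm or the gripper's body presses on something with over 40 N, if the wrist force passes 120 N, or if a joint passes its speed limit or range.

### The arm

A 6-joint arm with a two-finger parallel gripper is mounted at the origin on a cart in front of the work surface, level with it; the furniture and walls round the work are solid. World frame = base frame: x ahead of the robot, y to its left, z up, the work surface at z = 0. Lengths are in m, angles in rad, forces in N, time in s.
With the tool pointing down it reaches from about 0.35 to 0.975 m from the base axis. Payload 4.9 kg.
Tool frame: the origin (TCP) lies between the finger pads; the fingertips stand ahead of it and the grasp point (between the pads) lies 2 mm behind it (r.nose_length is the z of the fingertips in the tool frame, in m); z points along the fingers, y is the line along which they close (so a half turn about z gives the same grasp; the last joint's range is limited). The gripper opens to 85 mm and grips with 20 to 120 N. Pads are 22 mm wide; open, the fingers measure 114 mm over their backs; the gripper's body (76 mm by 85 mm) begins 54 mm behind the grasp point. The pads swing forward as they close: fully open they stand 13 mm farther back than shut.
Start: joints at [1.133, 0.053, 1.613, -0, 1.476, -0.119], TCP at [0.196, 0.593, 0.223] pointing down, gripper open.
Joint ranges: [-3.01, 3.01], [-1.01, 2.22], [0.06, 2.58], [-1.02, 4.17], [0.09, 2.62], [-3.14, 3.14]. Speed limits (rad/s): [2.57, 2.57, 3.14, 3.14, 3.14, 3.14].

### API

Orientations are given as a unit quaternion [x, y, z, w].
In Python, from bench import r gives the robot as it stands. The module is installed in compiled form; this text tells all that it offers.
- The arm moves only by the shell command python3 -m crank 'ROWS' [OPENING] [FORCE]. ROWS is JSON, a list of rows, each a list of 2 entries, a list of its own where there are three numbers: the shift along the tool's x, y, z in cm, then the turn, a rotation vector about the tool's x, y, z in degrees. A call has 1 to 12 rows; each row is the pose to reach, as a shift and turn from the pose commanded when the call began, along the tool's axes at that moment; what a row does not reach only later rows make up. A row lasts 1/12 s, in which the tool goes at most 41.7 mm and 7.16 degrees, less where a joint would pass 70% of its speed; a pose out of reach is approached as far as the arm can. A call with a gripper value outside its range is refused whole. OPENING is the opening, from -1 (shut) to 1 (fully open), set as the call begins (- or left out, the last holds). The fingers move at their own pace and stop on an object; FORCE is the grip in N (left out, the last holds). Time passes only in rows, so rows that repeat a pose let the fingers close. It gives the time, the measured TCP pose, the force, the opening and the grip force at its end, in the units of the state.
- r.get_state(): the state, without advancing time (a new reading comes with each control period).
- r.grab_frame(name): name is "scene" or "top" or "wrist"; returns a dict with "color" (400x640x3 uint8, blue, green, red), "vfov" (degrees; the focal length in pixels is half the picture's height over the tangent of half this angle, whatever the lens; pixels are square), "cx", "cy" (the principal point, pixels), "cam_to_world" (4x4, takes a point from camera to world coordinates); the wrist camera has in their place "hand_eye" (4x4, takes a point from camera to tool coordinates, whose origin is the TCP and whose axes are the flange's). Camera axes: x right, y up, looking along -z (the intrinsics and any distortion apply to the point x, -y, -z); pixel columns grow to the right and rows downward; lengths in m; the calibration is good to about 2 mm. A picture is of the moment at which its call begins: read the wrist's pose just before it. There is no depth.
- r.close_job(): hands the job in; it is judged then, once.
The state is a dict: "clock": time; "q": joint angles; "qd": joint speeds; "joint_torque": joint torques, N m; "ee_pos": TCP position; "tool_rot": TCP orientation; "force": force on the tool from outside, world axes, zero at the start; "torque": the same for the moment, N m; "opening": opening from 0.0 (shut) to 1.0 (fully open); "grip_force": force on a finger pad.
Only numpy, scipy, OpenCV 4.12 (cv2) and the standard library are available. Lean on these libraries where they do the work, as an engineer would, in place of code of your own. Each camera call takes 0.05 s, during which the arm holds its last target. There are 200 camera calls.

## Working session

There is one attempt and no reset: what is moved stays moved. The work goes in short steps, Python scripts to look and compute and a shell command to move; the robot and the scene stay as the last step left them, time stands still between calls to the robot, and variables do not carry over. Pictures are saved under pics/ and viewed, at most 10 in all, crops included, and the job is handed in when it is done.

```bash
mkdir -p pics
python3 - <<'E'
from bench import r
import cv2,json
s=r.get_state();print({k:(v if not hasattr(v,'tolist') else v.tolist()) for k,v in s.items()}, r.nose_length)
for n in ("scene","top"):
    f=r.grab_frame(n);cv2.imwrite(f"pics/{n}0.png",f["color"]);print(n,f["vfov"],f["cx"],f["cy"],f["cam_to_world"],[k for k in f])
E
```

```text
{'clock': 0.0, 'q': [1.1329643711993884, 0.05334470061808348, 1.6143018667122582, -1.3383042520659413e-05, 1.4759638183726744, -0.11898285114425769], 'qd': [-0.0011837836965841834, 0.0003406639333185666, 0.0009373701719680348, 0.00037501118900400024, 0.0003639912357213987, 0.000816410458138253], 'joint_torque': [-0.0015141330732149072, -39.369295835494995, -37.01753854751587, -0.00022464321773441043, 0.00730826475773938, 3.888407462682153e-06], 'ee_pos': [0.19564406966802453, 0.5929231179192942, 0.22206585499836445], 'tool_rot': [0.15874936950903462, 0.9873183984033432, -0.0009718493969506211, -0.00027085695650706614], 'force': [-1.0937164960218866, -0.31023939501155434, 0.09177186104948912], 'torque': [-0.010171043948322743, -0.02383672544077091, -0.004508204290167861], 'grip_force': 0.0, 'opening': 1.0011395763904358} 0.017
scene 43.20531720519439 323.45790727824294 197.04400238720103 [[ 0.54755658  0.48320494 -0.68315063 -0.52718163]
 [-0.83675338  0.32112337 -0.4435353  -0.68756207]
 [ 0.00505719  0.81448927  0.58015658  1.01893555]
 [ 0.          0.          0.          1.        ]] ['color', 'vfov', 'cx', 'cy', 'cam_to_world']
top 52.07365560315427 313.49713483593507 203.76824897762145 [[-0.01154687  0.98109176 -0.19319841  0.35372107]
 [-0.9999273  -0.01065815  0.00563881  0.02487609]
 [ 0.00347306  0.19324948  0.98114351  1.23172272]
 [ 0.          0.          0.          1.        ]] ['color', 'vfov', 'cx', 'cy', 'cam_to_world']
```

View pics/scene0.png

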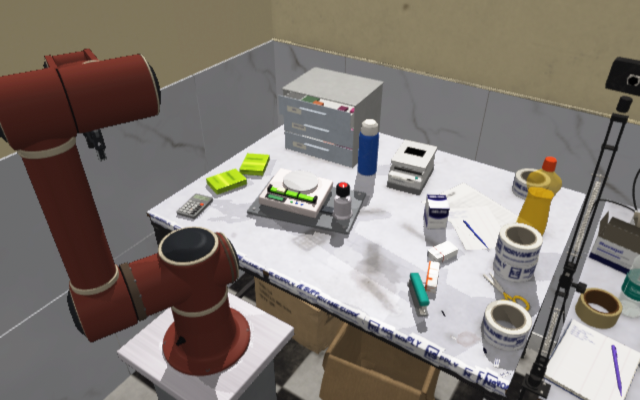

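View pics/top0.png

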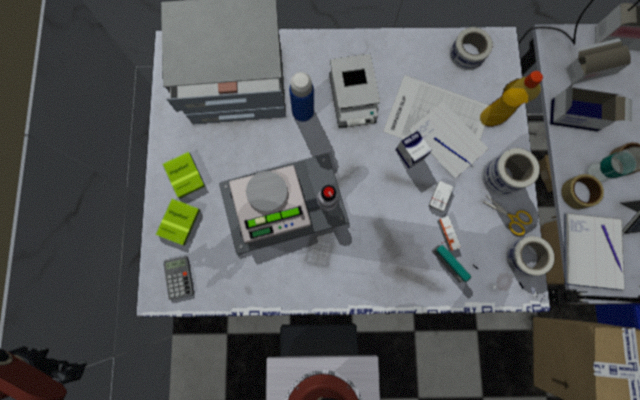

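The scene view shows the knob's red cap near (343,187) and the top view near (328,190). The balance lies to its left, with the vial at about (275,218) in the top view. Next I'll triangulate the cap and enlarge the vial.

```bash
cat > h.py <<'E'
import numpy as np,cv2
def ray(f,u,v,T=None):
    T=f["cam_to_world"] if T is None else T
    F=200/np.tan(np.radians(f["vfov"]/2))
    d=T[:3,:3]@np.array([(u-f["cx"])/F,-(v-f["cy"])/F,-1]);return T[:3,3],d
def atz(f,u,v,z,T=None):
    o,d=ray(f,u,v,T);return o+d*(z-o[2])/d[2]
def proj(f,p,T=None):
    T=f["cam_to_world"] if T is None else T
    F=200/np.tan(np.radians(f["vfov"]/2)); c=T[:3,:3].T@(np.array(p)-T[:3,3])
    return f["cx"]-F*c[0]/c[2], f["cy"]+F*c[1]/c[2]
def red(im,box):
    h=cv2.cvtColor(im,cv2.COLOR_BGR2HSV);m=(((h[...,0]<8)|(h[...,0]>172))&(h[...,1]>130)&(h[...,2]>60)).astype(np.uint8)
    k=np.zeros_like(m);x0,y0,x1,y1=box;k[y0:y1,x0:x1]=1;ys,xs=np.nonzero(m&k)
    return xs.mean(),ys.mean(),len(xs)
E
python3 - <<'E'
from bench import r
from h import *
for n,b,c in (("scene",(325,170,360,205),(240,150,370,240)),("top",(310,170,350,210),(215,145,355,255))):
    f=r.grab_frame(n);u,v,k=red(f["color"],b);print(n,u,v,k,atz(f,u,v,.130))
    x0,y0,x1,y1=c;cv2.imwrite(f"pics/{n}1.png",cv2.resize(f["color"][y0:y1,x0:x1],None,fx=5,fy=5,interpolation=cv2.INTER_CUBIC))
E
```

```text
scene 342.80555555555554 184.83333333333334 36 [ 0.60852942 -0.02238069  0.13      ]
top 328.1294117647059 191.08235294117648 85 [ 0.60590798 -0.02225117  0.13      ]
```

View pics/top1.png

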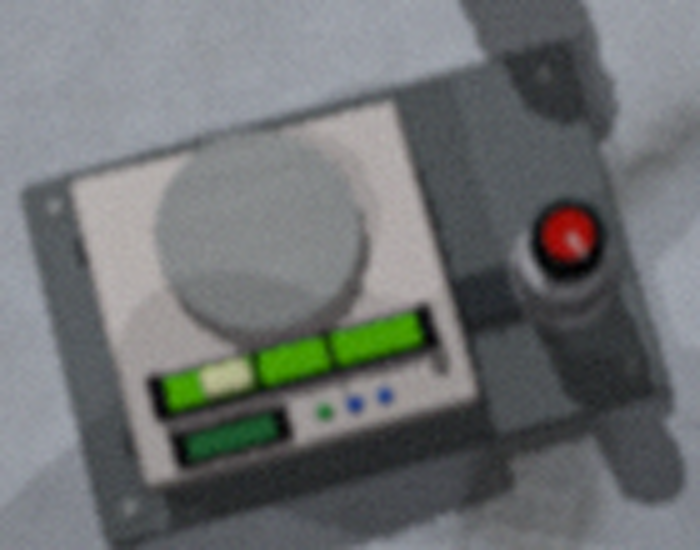

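The bubble sits left of the left mark: bubble at (227,377), marks at (257,372) and (330,353), about 0.53 mm/px. That puts it about 36 mm left of the middle, so it needs about 63° clockwise. I'm moving over the knob now; nothing stands in the path at this height.

```bash
python3 -m crank '[[[-3.1,-2.4,0],[0,0,0]],[[-6.2,-4.8,0],[0,0,0]],[[-9.3,-7.2,0],[0,0,0]],[[-12.4,-9.6,0],[0,0,0]],[[-15.5,-12,0],[0,0,0]],[[-18.6,-14.4,0],[0,0,0]],[[-21.7,-16.8,0],[0,0,0]],[[-24.8,-19.2,0],[0,0,0]],[[-27.9,-21.6,0],[0,0,0]],[[-31,-24,0],[0,0,0]],[[-34.1,-26.4,0],[0,0,0]],[[-37.2,-28.8,0],[0,0,0]]]' 1
python3 -m crank '[[[-3.1,-2.4,0],[0,0,0]],[[-6.2,-4.8,0],[0,0,0]],[[-9.3,-7.2,0],[0,0,0]],[[-12.4,-9.6,0],[0,0,0]],[[-15.5,-12,0],[0,0,0]],[[-18.6,-14.4,0],[0,0,0]],[[-21,-16.7,0],[0,0,0]],[[-21,-16.7,0],[0,0,0]],[[-21,-16.7,0],[0,0,0]],[[-21,-16.7,0],[0,0,0]]]'
cat > look.py <<'E'
import sys
from bench import r
from h import *
from scipy.spatial.transform import Rotation as R
s=r.get_state();T=np.eye(4);T[:3,:3]=R.from_quat(s["tool_rot"]).as_matrix();T[:3,3]=s["ee_pos"]
f=r.grab_frame("wrist");C=T@f["hand_eye"];np.set_printoptions(precision=4,suppress=True)
print(f["hand_eye"],s["ee_pos"],s["q"]);cv2.imwrite(sys.argv[1],f["color"])
h=cv2.cvtColor(f["color"],cv2.COLOR_BGR2HSV);m=(((h[...,0]<8)|(h[...,0]>172))&(h[...,1]>130)&(h[...,2]>60)).astype(np.uint8)
n,_,st,ce=cv2.connectedComponentsWithStats(m)
for i in range(1,n):
    if st[i,4]>150:
        p=atz(f,*ce[i],.130,C);print(ce[i],st[i],p,"shift cm",(T[:3,:3].T@(p-T[:3,3]))*100)
E
python3 look.py pics/w1.png
```

```text
clock: 1.2
ee_pos: [0.4595, 0.2016, 0.2234]
tool_rot: [0.159, 0.987, 0.0, 0.0]
force: [-0.1, 1.5, 1.0]
opening: 1.006
grip_force: 0.0
clock: 2.03
ee_pos: [0.6056, -0.0207, 0.2229]
tool_rot: [0.159, 0.987, 0.0, -0.0]
force: [-0.1, 0.9, 0.5]
opening: 1.004
grip_force: 0.0
[[-0.0004  0.9611  0.2762  0.0712]
 [ 1.      0.0004 -0.0001 -0.0008]
 [-0.0002  0.2762 -0.9611 -0.1498]
 [ 0.      0.      0.      1.    ]] [ 0.6056 -0.0207  0.2229] [-0.1571  0.0088  1.6584  0.0005  1.4754 -1.4089]
[ 20.4731 189.0958] [  0 168  45  45 167] [ 0.5156 -0.2566  0.13  ] shift cm [  1.1311 -25.231    9.2847]
[319.964  201.2337] [303 186  33  31 723] [ 0.6044 -0.0218  0.13  ] shift cm [ 0.0595 -0.1506  9.2908]
```

View pics/w1.png

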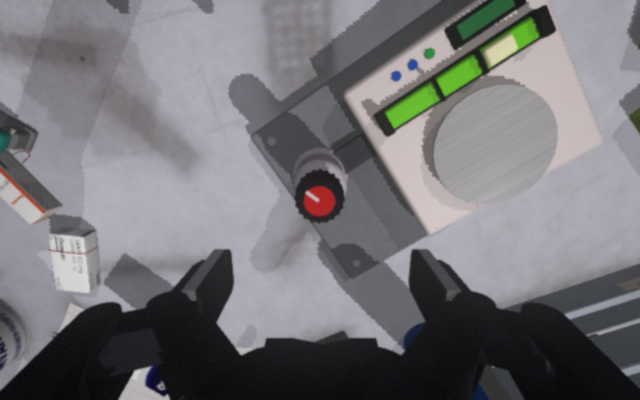

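The wrist view shows the knob cap at (320,201), about 1 mm from the tool axis, with free space around it. I'll descend and grip.

```bash
python3 -m crank '[[[0,-0.1,2],[0,0,0]],[[0,-0.1,4],[0,0,0]],[[0,-0.1,6],[0,0,0]],[[0,-0.1,8],[0,0,0]],[[0,-0.1,9.5],[0,0,0]],[[0,-0.1,10.7],[0,0,0]],[[0,-0.1,10.7],[0,0,0]],[[0,-0.1,10.7],[0,0,0]],[[0,-0.1,10.7],[0,0,0]]]' 1
python3 -m crank '[[[0,0,0],[0,0,0]],[[0,0,0],[0,0,0]],[[0,0,0],[0,0,0]],[[0,0,0],[0,0,0]],[[0,0,0],[0,0,0]],[[0,0,0],[0,0,0]],[[0,0,0],[0,0,0]],[[0,0,0],[0,0,0]],[[0,0,0],[0,0,0]],[[0,0,0],[0,0,0]],[[0,0,0],[0,0,0]],[[0,0,0],[0,0,0]]]' -1 50
```

```text
clock: 2.83
ee_pos: [0.6063, -0.0215, 0.1177]
tool_rot: [0.158, 0.987, 0.0, 0.001]
force: [-0.0, 0.7, -0.1]
opening: 0.998
grip_force: 0.0
clock: 3.83
ee_pos: [0.6065, -0.0222, 0.1171]
tool_rot: [0.159, 0.987, -0.0, 0.001]
force: [0.8, -0.2, 5.5]
opening: 0.0
grip_force: 2.6
```

The fingers closed fully, so they didn't hold the knob. I'll look before doing anything else.

```bash
python3 look.py pics/w2.png
python3 - <<'E'
from bench import r
from h import *
s=r.get_state();print(s["opening"],s["grip_force"],s["force"])
f=r.grab_frame("scene");cv2.imwrite("pics/s2.png",cv2.resize(f["color"][120:240,250:410],None,fx=5,fy=5,interpolation=cv2.INTER_CUBIC))
E
```

```text
[[-0.0004  0.9611  0.2762  0.0712]
 [ 1.      0.0004 -0.0001 -0.0008]
 [-0.0002  0.2762 -0.9611 -0.1498]
 [ 0.      0.      0.      1.    ]] [ 0.6065 -0.0222  0.1171] [-0.1591  0.0958  1.7503 -0.0002  1.2934 -1.4109]
[325.7427 236.0902] [303 228  43  21 377] [ 0.5942 -0.0164  0.13  ] shift cm [ 1.3451  0.1619 -1.2955]
0.002009042039501233 2.576282583752487 [ 0.72910308 -1.42752942  3.90846558]
```

View pics/w2.png

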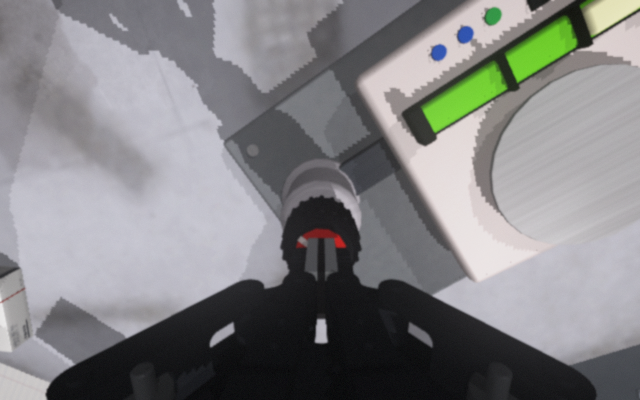

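View pics/s2.png

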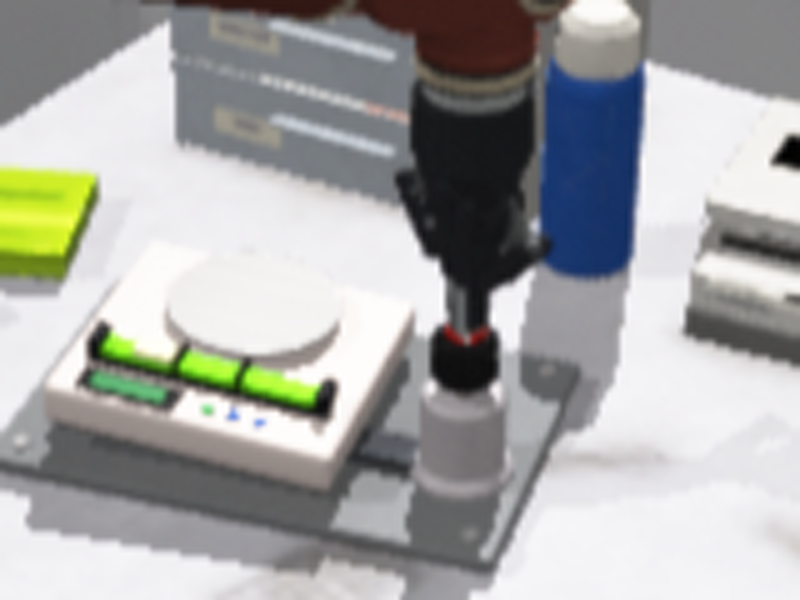

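Both views show the closed fingertips on the red cap, pressing lightly and not around the knob. I'll check heights numerically, and whether the tips show up where the model puts them.

Run:
```python
from bench import r
from h import *
f=r.grab_frame("wrist");s=r.get_state();H=f["hand_eye"];F=200/np.tan(np.radians(f["vfov"]/2))
print("F",F,f["cx"],f["cy"])
for z in (-.03,-.013,0,.017): print("tool z",z,proj(f,[0,0,z],H), "42mm->px", 42e-3*F/-(H[:3,:3].T@(np.array([0,0,z])-H[:3,3]))[2])
S=r.grab_frame("scene")
for z in (.10,.117,.13,.15,.17): print(z,proj(S,[.6065,-.0222,z]))
T=r.grab_frame("top")
o1,d1=ray(S,342.8,184.8);o2,d2=ray(T,328.1,191.1)
A=np.stack([d1,-d2],1);t=np.linalg.lstsq(A,o2-o1,rcond=None)[0];print(o1+d1*t[0],o2+d2*t[1])
```

```text
F 298.2086204748833 320.7715676229822 200.21235461255426
tool z -0.03 (np.float64(322.6485095543055), np.float64(278.4682558539049)) 42mm->px 92.89618965182908
tool z -0.013 (np.float64(322.43831301616535), np.float64(260.74849585657637)) 42mm->px 82.85529979911973
tool z 0 (np.float64(322.3058933993885), np.float64(249.58540131189312)) 42mm->px 76.52973992949148
tool z 0.017 (np.float64(322.160468030278), np.float64(237.32590997601716)) 42mm->px 69.58290756989219
0.1 (np.float64(342.16557409973586), np.float64(192.9469948724253))
0.117 (np.float64(342.30866954916206), np.float64(188.53112562852533))
0.13 (np.float64(342.4192968403056), np.float64(185.11721096907553))
0.15 (np.float64(342.5915632174996), np.float64(179.80113837655475))
0.17 (np.float64(342.76638874754246), np.float64(174.40609133445508))
[ 0.606593   -0.02349069  0.13163278] [ 0.60555317 -0.02211201  0.13133594]
```

By the wrist projection the tips really stand about 5 mm behind the TCP when shut and about 20 mm when open, so they closed over the cap. The bubble hasn't moved. I'll rise, open, go about 22 mm deeper and grip again.

```bash
python3 -m crank '[[[0,0,-2],[0,0,0]],[[0,0,-4],[0,0,0]],[[0,0,-4],[0,0,0]]]'
python3 -m crank '[[[0,0,0],[0,0,0]],[[0,0,0],[0,0,0]],[[0,0,0],[0,0,0]],[[0,0,0],[0,0,0]],[[0,0,0],[0,0,0]],[[0,0,0],[0,0,0]],[[0,0,0],[0,0,0]],[[0,0,0],[0,0,0]],[[0,0,2],[0,0,0]],[[0,0,4],[0,0,0]],[[0,0,5],[0,0,0]],[[0,0,5],[0,0,0]]]' 1
python3 -m crank '[[[0,0,0.5],[0,0,0]],[[0,0,1],[0,0,0]],[[0,0,1.2],[0,0,0]],[[0,0,1.2],[0,0,0]],[[0,0,1.2],[0,0,0]]]'
python3 look.py pics/w3.png
```

```text
clock: 4.33
ee_pos: [0.6074, -0.022, 0.1597]
tool_rot: [0.159, 0.987, 0.0, 0.003]
force: [0.1, 0.3, 1.1]
opening: 0.003
grip_force: 0.0
clock: 5.33
ee_pos: [0.6034, -0.0216, 0.1029]
tool_rot: [0.159, 0.987, -0.0, -0.003]
force: [0.2, 0.3, -1.0]
opening: 0.999
grip_force: 0.0
clock: 5.75
ee_pos: [0.606, -0.022, 0.0948]
tool_rot: [0.159, 0.987, -0.0, 0.0]
force: [0.0, 0.0, -0.2]
opening: 0.995
grip_force: 0.0
[[-0.0004  0.9611  0.2762  0.0712]
 [ 1.      0.0004 -0.0001 -0.0008]
 [-0.0002  0.2762 -0.9611 -0.1498]
 [ 0.      0.      0.      1.    ]] [ 0.606  -0.022   0.0948] [-0.1589  0.1196  1.7645 -0.      1.2567 -1.411 ]
[321.6459 281.2478] [ 289  253   63   56 2502] [ 0.6042 -0.0219  0.13  ] shift cm [ 0.1719 -0.047  -3.5174]
```

View pics/w3.png

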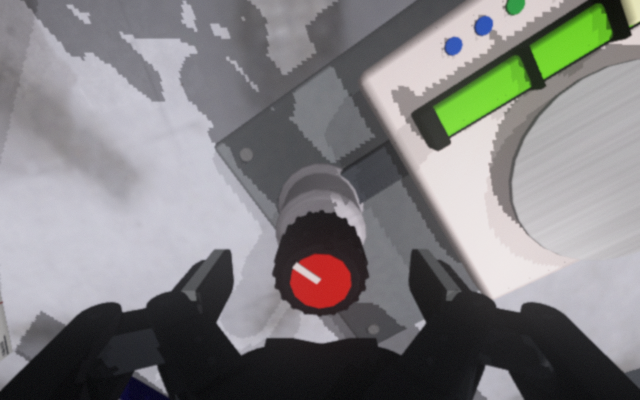

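The open fingers now straddle the knob: cap at (321,281), tips at (230,250) and (412,250). I'll go 3 mm lower and close.

```bash
python3 -m crank '[[[0,0,0.3],[0,0,0]],[[0,0,0.3],[0,0,0]]]'
python3 -m crank '[[[0,0,0],[0,0,0]],[[0,0,0],[0,0,0]],[[0,0,0],[0,0,0]],[[0,0,0],[0,0,0]],[[0,0,0],[0,0,0]],[[0,0,0],[0,0,0]],[[0,0,0],[0,0,0]],[[0,0,0],[0,0,0]],[[0,0,0],[0,0,0]],[[0,0,0],[0,0,0]]]' -1 50
```

```text
clock: 5.97
ee_pos: [0.6056, -0.0219, 0.0912]
tool_rot: [0.159, 0.987, 0.0, -0.0]
force: [0.7, -0.7, 0.0]
opening: 0.996
grip_force: 0.0
clock: 6.8
ee_pos: [0.6057, -0.0221, 0.0915]
tool_rot: [0.159, 0.987, -0.0, 0.0]
force: [-2.0, -1.0, 2.7]
opening: 0.473
grip_force: 51.1
```

Gripped at 51 N with the opening at 0.47, which matches the 42 mm knob. Now I'll press in stages and watch the force.

```bash
python3 -m crank '[[[0,0,0.2],[0,0,0]],[[0,0,0.4],[0,0,0]],[[0,0,0.6],[0,0,0]],[[0,0,0.6],[0,0,0]],[[0,0,0.6],[0,0,0]],[[0,0,0.6],[0,0,0]]]'
python3 -m crank '[[[0,0,0.1],[0,0,0]],[[0,0,0.2],[0,0,0]],[[0,0,0.2],[0,0,0]],[[0,0,0.2],[0,0,0]],[[0,0,0.2],[0,0,0]]]'
```

```text
clock: 7.3
ee_pos: [0.6058, -0.0221, 0.0857]
tool_rot: [0.159, 0.987, -0.0, 0.0]
force: [-3.0, -1.6, 5.3]
opening: 0.477
grip_force: 51.4
clock: 7.72
ee_pos: [0.6058, -0.0221, 0.0838]
tool_rot: [0.159, 0.987, -0.0, 0.0]
force: [-3.7, -0.6, 7.2]
opening: 0.473
grip_force: 51.6
```

```bash
python3 -m crank '[[[0,0,0.1],[0,0,0]],[[0,0,0.1],[0,0,0]],[[0,0,0.1],[0,0,0]],[[0,0,0.1],[0,0,0]]]'
python3 -m crank '[[[0,0,0.05],[0,0,0]],[[0,0,0.05],[0,0,0]],[[0,0,0.05],[0,0,0]],[[0,0,0.05],[0,0,0]]]'
```

```text
clock: 8.05
ee_pos: [0.6058, -0.0221, 0.0835]
tool_rot: [0.159, 0.987, -0.0, 0.0]
force: [-4.7, -1.1, 10.2]
opening: 0.474
grip_force: 52.0
clock: 8.38
ee_pos: [0.6059, -0.0221, 0.0834]
tool_rot: [0.159, 0.987, -0.0, 0.0]
force: [-6.2, -0.6, 11.5]
opening: 0.473
grip_force: 52.1
```

It's at the stop with 11.5 N. I'll add a little press, relieve the side load, and turn the first 35° clockwise.

```bash
python3 -m crank '[[[0.15,0,0.08],[0,0,0]],[[0.15,0,0.08],[0,0,0]],[[0.15,0,0.08],[0,0,0]],[[0.15,0,0.08],[0,0,0]]]'
python3 -m crank '[[[0,0,0],[0,0,5]],[[0,0,0],[0,0,10]],[[0,0,0],[0,0,15]],[[0,0,0],[0,0,20]],[[0,0,0],[0,0,25]],[[0,0,0],[0,0,30]],[[0,0,0],[0,0,35]],[[0,0,0],[0,0,35]],[[0,0,0],[0,0,35]],[[0,0,0],[0,0,35]]]'
cat > vial.py <<'E'
import sys
from bench import r
from h import *
f=r.grab_frame("top");im=f["color"]
x0,y0,x1,y1=215,145,355,255
g=cv2.resize(im[y0:y1,x0:x1],None,fx=5,fy=5,interpolation=cv2.INTER_CUBIC)
cv2.imwrite(sys.argv[1],g)
# profile along the vial, crop px: ends (155,397)-(435,327)
a=np.array([155,397.]);b=np.array([435,327.]);d=(b-a)/np.linalg.norm(b-a);n=np.array([-d[1],d[0]])
t=np.arange(0,290);P=np.mean([cv2.remap(g.astype(np.float32),(a[0]+t*d[0]+k*n[0]).astype(np.float32)[None],(a[1]+t*d[1]+k*n[1]).astype(np.float32)[None],1)[0] for k in range(-6,7)],0)
blue,gr=P[:,0],P[:,1]
w=blue>90; i=np.where(w[12:278])[0]+12
if len(i): print("bubble",i.min(),i.max(),(i.min()+i.max())/2)
dk=np.where(gr[20:270]<110)[0]+20; print("dark",dk)
print([int(x) for x in blue[::8]]);print([int(x) for x in gr[::8]])
E
python3 vial.py pics/v1.png
```

```text
clock: 8.72
ee_pos: [0.6058, -0.0221, 0.0834]
tool_rot: [0.159, 0.987, -0.0, 0.002]
force: [-2.8, -1.8, 11.5]
opening: 0.475
grip_force: 52.2
clock: 9.55
ee_pos: [0.6056, -0.0222, 0.0834]
tool_rot: [0.448, 0.894, -0.0, 0.002]
force: [-3.1, -3.0, 11.1]
opening: 0.471
grip_force: 52.1
bubble 57 102 79.5
dark [104 105 106 107 178 179 180 181 182 183 184 268 269]
[28, 10, 4, 0, 4, 0, 1, 78, 165, 169, 168, 164, 155, 70, 2, 0, 0, 4, 3, 4, 1, 2, 3, 6, 0, 0, 1, 2, 0, 3, 3, 0, 4, 11, 26, 29, 28]
[24, 52, 150, 177, 186, 185, 184, 186, 209, 211, 210, 208, 195, 108, 152, 181, 184, 187, 184, 186, 185, 183, 128, 109, 168, 181, 183, 184, 182, 185, 183, 182, 183, 143, 59, 31, 33]
```

View pics/v1.png

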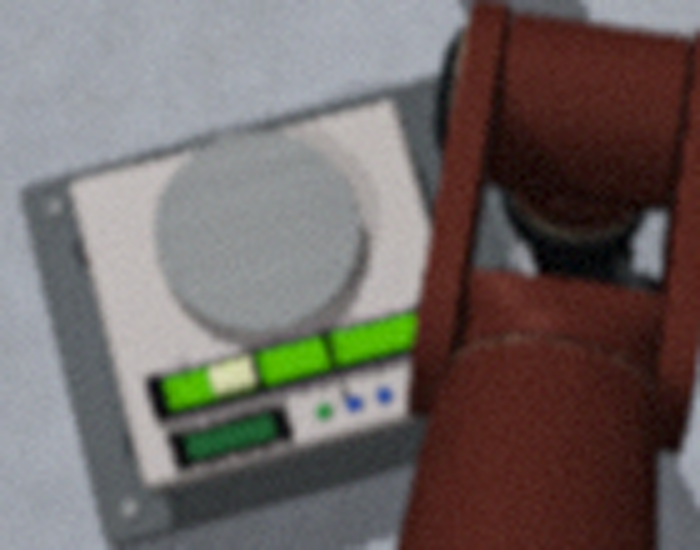

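The bubble has only moved about 3 mm, at (232,376) against (227,377) before; 35° should have given about 20 mm. It may be lagging, or the knob slipped. I'll wait, then measure bubble and torque again.

```bash
python3 -m crank '[[[0,0,0],[0,0,0]],[[0,0,0],[0,0,0]],[[0,0,0],[0,0,0]],[[0,0,0],[0,0,0]],[[0,0,0],[0,0,0]],[[0,0,0],[0,0,0]]]'
python3 vial.py pics/v2.png | head -2; python3 -c "
from bench import r
s=r.get_state();print(s['torque'],s['force'],s['q'])"
```

```text
clock: 10.1
ee_pos: [0.6056, -0.0222, 0.0834]
tool_rot: [0.448, 0.894, -0.0, 0.002]
force: [-4.2, -2.6, 10.9]
opening: 0.479
grip_force: 52.1
bubble 57 102 79.5
dark [104 105 106 107 178 179 180 181 182 183 184 268 269]
[-0.39519505  0.70167872 -0.01222634] [-3.54522831 -2.26292137 11.3621718 ] [-1.58907670e-01  1.30557645e-01  1.77336206e+00 -1.12378356e-03
  1.23445615e+00 -7.99634945e-01]
```

```bash
python3 look.py pics/w4.png | tail -1
python3 -m crank '[[[0,0,0.12],[0,0,0]],[[0,0,0.12],[0,0,0]],[[0,0,0.12],[0,0,0]],[[0,0,0.12],[0,0,0]]]' - 90
python3 -m crank '[[[0,0,0],[0,0,4]],[[0,0,0],[0,0,8]],[[0,0,0],[0,0,12]],[[0,0,0],[0,0,15]],[[0,0,0],[0,0,15]],[[0,0,0],[0,0,15]]]'
python3 vial.py pics/v3.png | head -2; python3 look.py pics/w5.png | tail -1
python3 -c "
import cv2,numpy as np
a=[cv2.imread(f'pics/w{i}.png')[200:330,240:400] for i in (3,4,5)]
cv2.imwrite('pics/p.png',cv2.resize(np.hstack(a),(800,217)))"
```

```text
[321.9682 285.9026] [ 289  257   64   57 2576] [ 0.6013 -0.0178  0.13  ] shift cm [ 0.5962 -0.0731 -4.6621]
clock: 10.53
ee_pos: [0.6057, -0.0223, 0.0834]
tool_rot: [0.448, 0.894, -0.0, 0.002]
force: [-6.8, -2.5, 17.4]
opening: 0.462
grip_force: 88.5
clock: 11.03
ee_pos: [0.6056, -0.0223, 0.0834]
tool_rot: [0.561, 0.828, -0.0, 0.002]
force: [-6.7, -2.4, 17.4]
opening: 0.46
grip_force: 88.4
bubble 71 121 96.0
dark [178 179 180 181 182 268 269]
[321.9535 285.3905] [ 289  257   64   57 2561] [ 0.6026 -0.017   0.13  ] shift cm [ 0.5843 -0.0759 -4.6583]
```

View pics/p.png

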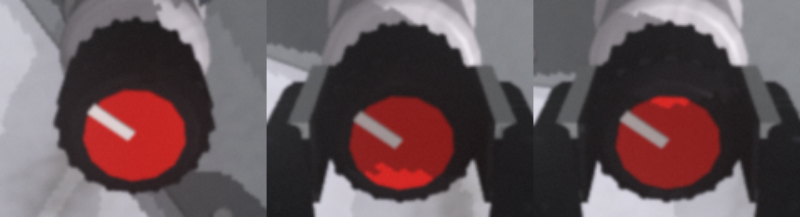

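The pointer keeps its angle to the tool, so the knob turns with the fingers. At 17 N the bubble follows as it should, about 9 mm for 15°. It's at 96 on the profile and the mark midpoint is at 143, leaving about 26 mm or 45°. I'll turn 40° and check.

```bash
python3 -m crank '[[[0,0,0],[0,0,5]],[[0,0,0],[0,0,10]],[[0,0,0],[0,0,15]],[[0,0,0],[0,0,20]],[[0,0,0],[0,0,25]],[[0,0,0],[0,0,30]],[[0,0,0],[0,0,35]],[[0,0,0],[0,0,40]],[[0,0,0],[0,0,40]],[[0,0,0],[0,0,40]],[[0,0,0],[0,0,40]]]'
python3 vial.py pics/v4.png | head -2
```

```text
clock: 12.05
ee_pos: [0.6055, -0.0222, 0.0834]
tool_rot: [0.81, 0.586, 0.0, 0.001]
force: [-6.8, -1.7, 18.5]
opening: 0.463
grip_force: 88.4
bubble 108 157 132.5
dark [ 97  98  99 100 101 102 174 175 176 177 178 179 267 268 269]
```

```bash
python3 -m crank '[[[0,0,-0.02],[0,0,2.5]],[[0,0,-0.02],[0,0,5]],[[0,0,-0.02],[0,0,5]],[[0,0,-0.02],[0,0,5]],[[0,0,-0.02],[0,0,5]],[[0,0,-0.02],[0,0,5]],[[0,0,-0.02],[0,0,5]],[[0,0,-0.02],[0,0,5]]]'
python3 vial.py pics/v5.png | head -2; python3 -c "
import cv2
f=cv2.imread('pics/v5.png');cv2.imwrite('pics/v5c.png',f[280:480,100:500])"
```

```text
clock: 12.77
ee_pos: [0.6055, -0.0222, 0.0835]
tool_rot: [0.835, 0.55, 0.0, 0.001]
force: [-6.5, -1.1, 17.9]
opening: 0.465
grip_force: 88.4
bubble 113 162 137.5
dark [ 98  99 100 101 172 173 174 175 176 177 266 267 268 269]
```

View pics/v5c.png

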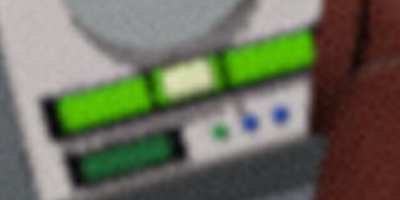

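The bubble at (188,77) in this crop is centred between the marks at about (153,88) and (224,68), within about 0.5 mm. The knob is held at its stop with 17.9 N, so I'm handing the job in.

```bash
python3 -c "
from bench import r
print(r.close_job())"
```

```text
the job is handed in; nothing more can be done
None
```

The balance is levelled and the job handed in: the bubble stands midway between the marks to within about 0.5 mm by the top camera, with the fingers holding the knob at its stop at about 18 N; the hand-in returned no verdict.

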